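# Change the plate in a locating jig and register the new blank

### The job

Take the finished blue plate out of the pin jig and lay it flat in the white tray. Then lay the brass-coloured blank flat on the jig and push it snugly against all three locating pins: its long edge touching both pins of the pair, one end touching the single pin. Leave the stapler, the tape roll and the data logger where they are.

Things in the scene. Friction and masses are not known exactly. Their poses are not given: they have to be found in the camera images.
- jig: Dark steel base plate, 150 (its x) x 200 (its y) x 12 mm high, fixed to the bench. Origin: centre of its underside; x, y along its edges, z up. Three upright steel pins, 12 mm diameter, stand 11 mm proud of its top: a pair at x = +50, y = -26 and +54 mm (they stop the long edge in +x) and a single one at x = +24, y = +80 mm (stops the end in +y). The rest of the top is free
- jig_home (a point): Point on the jig's top face, at x = +24, y = +14, z = +12 mm in the jig's frame and with the jig's axes: the centre of the blank's underside lies here when the blank touches all three pins with its long sides along the jig's y
- blue_plate: Finished plate, blue with an engraved silver field on top, 40 (its x) x 120 (its y) x 14 mm (z), about 0.2 kg, solid box; starts on the jig near the pins. Origin: centre of its underside
- brass_blank: Plain brass-coloured (gold anodised aluminium) blank with a small dark hole mark near either end, 40 (its x) x 120 (its y) x 14 mm (z), about 0.25 kg, solid box; starts on the bench to the left. Origin: centre of its underside
- white_tray: Open white plastic tray, 289 (its x) x 345 (its y) x 95 mm high outside, on the bench to the right, fixed. Origin: centre of its underside; inner floor 3 mm above it, 250 x 310 mm inside
- blue_stapler: Blue desk stapler, 135 (its x) x 34 x 44 mm, a bystander. Origin: centre of its underside
- temp_logger: Small white data logger, 86 (its x) x 52 x 22 mm, a bystander. Origin: centre of its underside
- tape_red: Red tape roll lying flat, 92 mm diameter, 20 mm high, a bystander. Origin: centre of its underside

How it is judged:
By the outcome, as a careful person would: the job done as asked, in the order asked, and still so for the second after the job is handed in, with the robot touching nothing.
It also fails if it takes over 72 s, if anything falls off the work surface, if the arm or the gripper's body presses on something with over 40 N, if the wrist force passes 120 N, or if a joint passes its speed limit or range.

### The arm

A 7-joint arm with a two-finger parallel gripper is mounted at the origin on a cart in front of the work surface, level with it; the furniture and walls round the work are solid. World frame = base frame: x ahead of the robot, y to its left, z up, the work surface at z = 0. Lengths are in mm, angles in degrees, forces in N, time in s.
With the tool pointing down it reaches from about 425 to 925 mm from the base axis. Payload 6.8 kg.
Tool frame: the origin (TCP) lies midway between the tips of the shut fingers; the grasp point (between the pads) lies 19 mm behind it (r.grip_depth is the distance from the TCP to the grasp point, in mm); z points along the fingers, y is the line along which they close (so a half turn about z gives the same grasp; the last joint's range is limited). The gripper opens to 88 mm and grips with 3 to 60 N. Pads are 20 mm wide; open, the fingers measure 115 mm over their backs; the gripper's body (75 mm by 178 mm) begins 61 mm behind the grasp point.
Start: joints at [58.149, 27.33, 1.283, 89.118, -0.659, 63.558, -4.761], TCP at [292.275, -608.459, 222.664] pointing down, gripper open.
Joint ranges: [-169.35, 169.35], [-19.33, 120.38], [-80.79, 83.38], [13.8, 139.57], [-78.32, 258.32], [9.67, 109.79], [-169.56, 169.56]. Speed limits (degrees/s): [136.94, 136.94, 180, 180, 180, 180, 180].

### API

Orientations are given as [roll, pitch, yaw] about the fixed x, y, z axes, in that order (R = Rz(yaw) Ry(pitch) Rx(roll)).
In Python, from bench import r, claw, solver, optics gives the robot as it stands. The module is installed in compiled form; this text tells all that it offers. Calls block until the motion is done:
- r.move_ptp(position, orientation): joint-space move of the TCP to a pose.
- r.servo_line(position, attitude=None, v=150): straight line of the TCP; attitude=None keeps the orientation; v is the mean speed in mm/s.
- r.movej(angles): joint-space move.
- claw.open_gripper() and claw.close_gripper(strength=None): open the fingers fully, or close them until they stop; strength is the grip in N (None keeps the last).
- r.dwell(seconds).
- solver.inverse_kinematics(position, orientation): joint angles nearest the present ones, or None.
- r.get_obs(): the state.
- optics.read_camera(name): name is "scene" or "side" or "wrist"; returns a dict with "frame" (400x640x3 uint8, red, green, blue), "camera_matrix" (3x3 intrinsics, pixels), "R" (3x3) and "t" (3): a world point X has camera coordinates R X + t. Camera axes: x right, y down, z forward; pixel columns grow to the right and rows downward; lengths in mm; the calibration is good to about 2 mm. The wrist camera is an equidistant fisheye: a pixel r from the principal point sees the ray r / f radians off the axis. A picture is of the moment at which its call begins. There is no depth.
A pose or a line that the arm cannot do raises r.PlanningError and nothing moves.
- r.close_job(): hands the job in; it is judged then, once.
The state is a dict: "clock": time; "joint_pos": joint angles; "dq": joint speeds; "joint_efforts": joint torques, N m; "position": TCP position; "orientation": TCP orientation; "contact_force": force on the tool from outside, world axes, zero at the start; "torque": the same for the moment, N m; "opening": opening from 0.0 (shut) to 1.0 (fully open); "grasp_force": force on a finger pad.
Only numpy, scipy, OpenCV 4.12 (cv2) and the standard library are available. Lean on these libraries where they do the work, as an engineer would, in place of code of your own. Each camera call takes 0.05 s, during which the arm holds its last target. There are 200 camera calls.

## Working session

There is one attempt and no reset: what is moved stays moved. The work goes in short steps, each a Python script; the robot and the scene stay as the last script left them, time stands still between calls to the robot, and variables do not carry over. Pictures are saved under pics/ and viewed, at most 10 in all, crops included, and the job is handed in when it is done.

```bash
mkdir -p pics; cat > h.py <<'E'
import numpy as np, cv2
from bench import r, claw, solver, optics
def shot(name,fn):
    d=optics.read_camera(name); cv2.imwrite('pics/'+fn+'.png',d['frame'][:,:,::-1])
    np.savez('pics/'+fn+'.npz',K=d['camera_matrix'],R=d['R'],t=d['t'],f=d['frame']); return d
def ray(fn,u,v,z,fish=False):
    d=np.load('pics/'+fn+'.npz');K,R,t=d['K'],d['R'],np.ravel(d['t'])
    x=np.array([(u-K[0,2])/K[0,0],(v-K[1,2])/K[1,1],1.])
    if fish:
        th=np.hypot(x[0],x[1]); x=np.array([*(x[:2]/max(th,1e-9)*np.sin(th)),np.cos(th)])
    C=-R.T@t; w=R.T@x
    return C+w*(z-C[2])/w[2]
E
python3 - <<'E'
from h import *
for n in ['scene','side']:
    d=shot(n,n+'0'); print(n,-d['R'].T@np.ravel(d['t']),d['camera_matrix'][0,0])
o=r.get_obs();print(o['position'],o['orientation'],o['clock'],o['opening'])
a=cv2.imread('pics/scene0.png');
E
```

```text
scene [-561.18895398 -611.92808914  788.62864547] 466.43114722003486
side [ 366.06752234 -975.63744865  835.90896014] 396.9780288072455
[ 292.02720375 -608.00159845  221.81689743] [-1.79911485e+02  5.35043517e-03  2.56552296e+01] 0.1 0.9994650394659119
```

View pics/scene0.png

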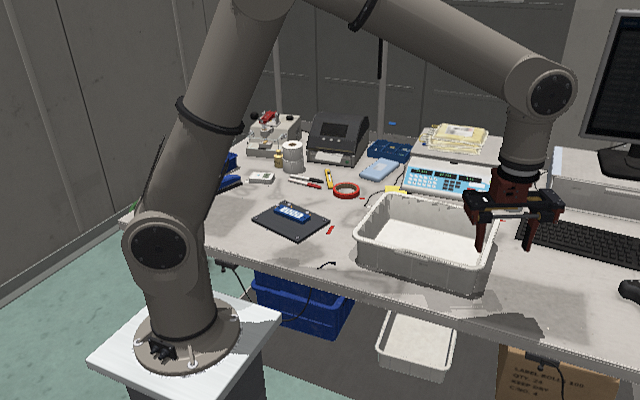

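View pics/side0.png

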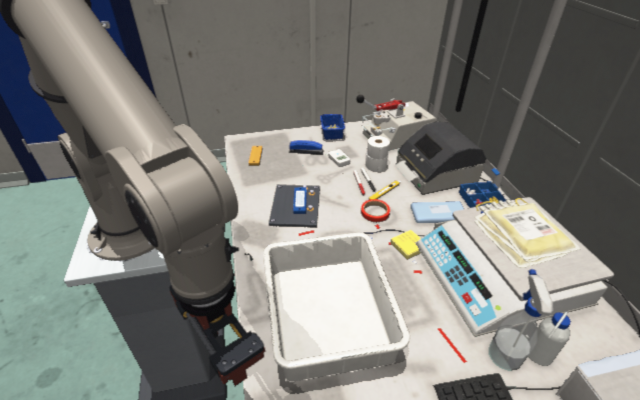

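Side view: jig around (296,205) with the blue plate at (300,200), brass blank at (256,155), stapler (306,147), logger (340,157), tape (376,210), tray centre about (333,310). I'll enlarge the work area.

```bash
python3 - <<'E'
from h import *
a=cv2.imread('pics/side0.png')[135:235,230:350]
cv2.imwrite('pics/c1.png',cv2.resize(a,None,fx=6,fy=6,interpolation=cv2.INTER_CUBIC)[:600])
for u,v,z in [(300,205,26),(296,205,12),(256,155,14),(333,310,3),(306,147,0),(340,157,0),(376,210,0)]: print(u,v,ray('side0',u,v,z).round())
E
```

```text
300 205 [522. -20.  26.]
296 205 [512.  -1.  12.]
256 155 [415. 321.  14.]
333 310 [ 532. -409.    3.]
306 147 [616. 358.   0.]
340 157 [729. 259.   0.]
376 210 [762. -68.   0.]
```

View pics/c1.png

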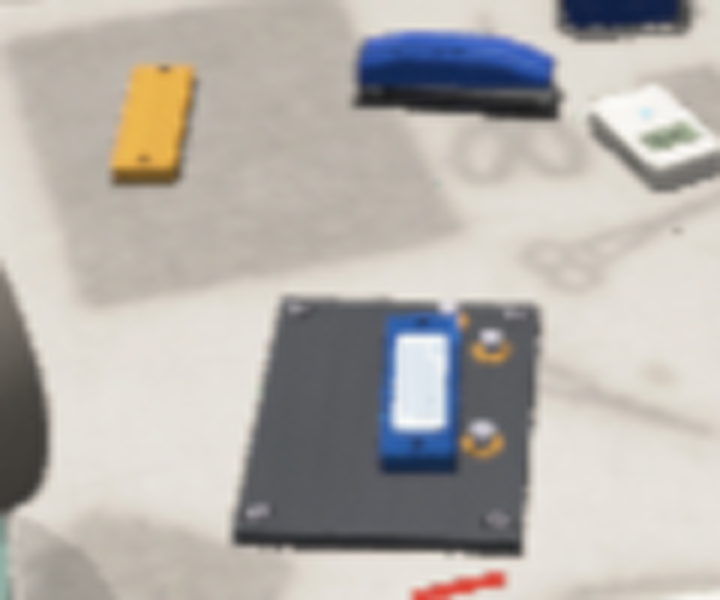

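Crop: jig top corners at roughly (283,297), (540,303), (523,543), (235,537); blue plate top (388,315)–(457,457); brass top (135,65), (195,67), (180,172), (112,168). I'll fit rectangles to these, then look from closer with the wrist camera.

```bash
cat >> h.py <<'E'
from scipy.optimize import least_squares
def fit(P,sx,sy,th0=0):
    """P: (N,2) corners in order (-x+y),(+x+y),(+x-y),(-x-y); returns centre, yaw deg, residuals"""
    L=np.array([[-1,1],[1,1],[1,-1],[-1,-1]])*[sx/2,sy/2]; P=np.asarray(P)[:,:2]
    def f(p):
        c,s=np.cos(p[2]),np.sin(p[2]); return (L@np.array([[c,s],[-s,c]])+p[:2]-P).ravel()
    q=least_squares(f,[*P.mean(0),np.radians(th0)]); return q.x[:2].round(1),np.degrees(q.x[2]).round(2),q.fun.round(1)
E
python3 - <<'E'
from h import *
def cr(L,z): return [ray('side0',(a+.5)/6-.5+230,(b+.5)/6-.5+135,z) for a,b in L]
print('jig',fit(cr([(283,297),(540,303),(523,543),(235,537)],12),150,200))
print('blue',fit(cr([(388,315),(460,317),(457,457),(380,457)],26),40,120))
print('brass',fit(cr([(135,65),(195,67),(180,174),(112,170)],14),40,120))
S=lambda L,z:[ray('side0',a,b,z) for a,b in L]
print('tray',fit(S([(266,242),(368,236),(407,350),(277,372)],95),289,345))
r.move_ptp([520,0,300],[180,0,90]); d=shot('wrist','w1'); print(-d['R'].T@np.ravel(d['t']),d['R'].round(2).tolist(),d['camera_matrix'].tolist(),r.get_obs()['clock'])
E
```

```text
jig (array([512.1,   7.3]), np.float64(-14.83), array([-1.7, -0.7,  0.3, -1.6,  2.1, -0. , -0.8,  2.3]))
blue (array([527.2,  11.5]), np.float64(-12.13), array([ 0.1, -1.4,  0.2,  0.7, -0.1,  0.5, -0.1,  0.3]))
brass (array([414. , 327.3]), np.float64(-11.77), array([-0.3, -3.5,  0.7, -0.7, -0.9,  4.7,  0.4, -0.6]))
tray (array([ 516.2, -419.5]), np.float64(-4.37), array([ -9. ,  -5.9,  12.1,   8.3,  11.4,  -6.7, -14.5,   4.2]))
[519.52495373  73.95728463 461.32738448] [[1.0, -0.0, -0.0], [-0.0, -0.96, 0.28], [-0.0, -0.28, -0.96]] [[309.70691628693146, 0.0, 319.3605131591284], [0.0, 309.70691628693146, 203.27850057508155], [0.0, 0.0, 1.0]] 2.4833
```

View pics/w1.png

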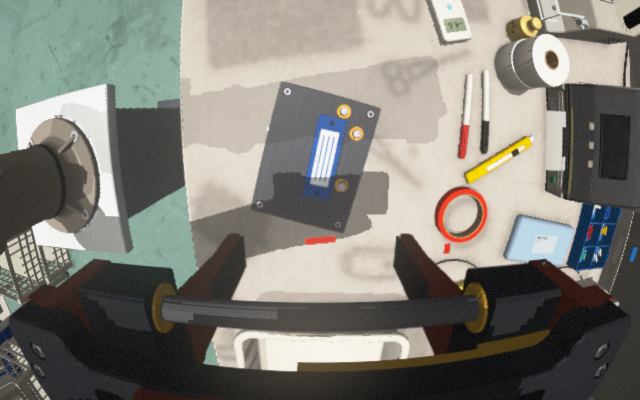

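The wrist view shows the jig clearly, with corners near (283,81), (381,109), (342,233), (252,207), the plate about (305..345, 113..202) and pins at (344,111), (357,133), (342,185). I'll enlarge it.

```bash
python3 - <<'E'
from h import *
a=cv2.imread('pics/w1.png')[75:240,245:390]
cv2.imwrite('pics/c2.png',cv2.resize(a,None,fx=3.6,fy=3.6,interpolation=cv2.INTER_CUBIC))
E
```

```text
(no output)
```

View pics/c2.png

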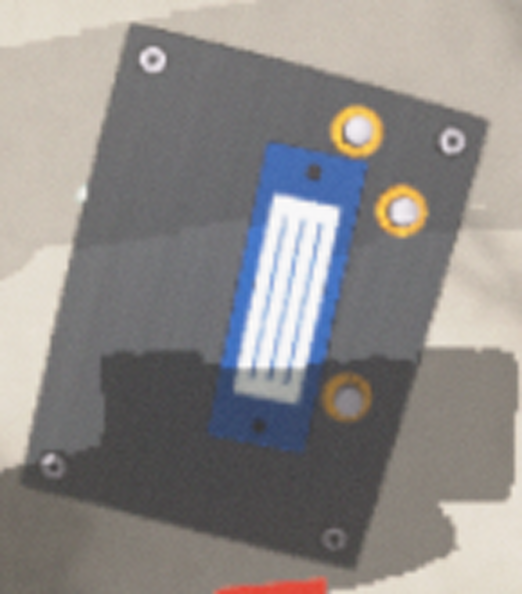

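```bash
python3 - <<'E'
from h import *
def cr(L,z): return [ray('w1',(a+.5)/3.6-.5+245,(b+.5)/3.6-.5+75,z,True) for a,b in L]
j=fit(cr([(130,23),(488,121),(355,569),(22,484)],12),150,200); print('jig',j)
print('blue',fit(cr([(267,141),(366,167),(304,452),(211,432)],26),40,120))
t=np.radians(j[1]); Rz=np.array([[np.cos(t),-np.sin(t)],[np.sin(t),np.cos(t)]])
for p in cr([(404,211),(348,398),(358,129)],23): print('pin in jig',(Rz.T@(p[:2]-j[0])).round(1))
a=ray('w1',236,332,95,True),ray('w1',411,332,95,True); print('tray +y rim corners',a)
E
```

```text
jig (array([510.3,  11.1]), np.float64(-15.12), array([-0.4,  1. ,  1.3,  1.1,  0.4, -1.2, -1.3, -1. ]))
blue (array([526.2,  14.6]), np.float64(-11.67), array([ 0. ,  0.2,  0.9,  2.1,  0.3, -0.9, -1.3, -1.3]))
pin in jig [49.8 53.8]
pin in jig [ 48.9 -24.7]
pin in jig [23.7 80. ]
tray +y rim corners (array([ 389.73865284, -238.58534638,   95.        ]), array([ 661.08402951, -240.74336312,   95.        ]))
```

```bash
cat >> h.py <<'E'
def st(s):
    o=r.get_obs(); print(s,'t',round(o['clock'],1),np.round(o['position'],1),'F',np.round(o['contact_force'],1),'op',round(o['opening'],3),'g',round(o['grasp_force'],1)); return o
E
python3 - <<'E'
from h import *
r.move_ptp([526.5,14,80],[180,0,78.3]); r.servo_line([526.5,14,15.5],v=80); st('down')
claw.close_gripper(30); st('grip')
r.servo_line([526.5,14,60],v=100); st('lift')
r.servo_line([526.5,14,190],v=250)
r.servo_line([525,-410,190],[180,0,90],v=350); st('over tray'); shot('wrist','w2'); shot('side','s2')
a=cv2.imread('pics/s2.png')[180:400,220:440];b=cv2.imread('pics/w2.png')
cv2.imwrite('pics/c3.png',np.hstack([cv2.resize(a,(400,400)),cv2.resize(b,(400,250))[:250].copy() if 0 else cv2.copyMakeBorder(cv2.resize(b,(400,250)),0,150,0,0,0)]))
E
```

```text
down t 4.3 [526.8  14.2  15.8] F [ 0.5  0.6 -0.4] op 1.001 g 0.0
grip t 5.1 [526.5  14.   15.5] F [0.1 0.7 1.3] op 0.458 g 30.0
lift t 5.7 [526.3  13.8  59.9] F [ 0.  -0.7 -1. ] op 0.453 g 30.0
over tray t 7.7 [ 525.5 -407.5  189.5] F [ 0.2 -0.1 -0.8] op 0.453 g 30.0
```

View pics/c3.png

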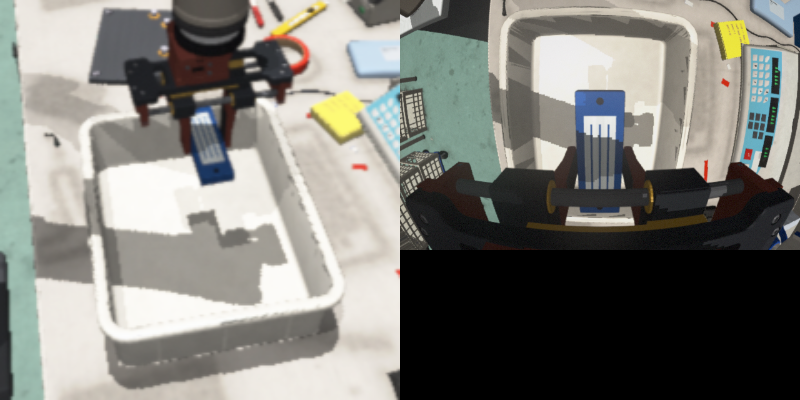

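The blue plate is level in the grip over the tray; rim corners in the side crop are about (82,122), (262,100), (345,290), (105,340). I'll check the tray centre from these, then lower.

```bash
python3 - <<'E'
from h import *
s=220/400
print('rim',fit([ray('s2',220+a*s,180+b*s,95) for a,b in [(82,118),(264,98),(345,290),(103,340)]],289,345))
print([ray('s2',220+a*s,180+b*s,3)[:2].round() for a,b in [(105,165),(255,152),(300,303),(112,328)]])
print([ray('w2',(a-400)*1.6,b*1.6,z,True)[:2].round() for a,b,z in [(502,12,95),(697,20,95),(533,36,3),(666,38,3)]])
E
```

```text
rim (array([ 518., -412.]), np.float64(-1.95), array([-11.4,   5.9,  11.7,  13.1,   6.2, -14.2,  -6.5,  -4.9]))
[array([ 416., -254.]), array([ 643., -278.]), array([ 623., -530.]), array([ 388., -512.])]
[array([ 384., -234.]), array([ 663., -247.]), array([ 402., -259.]), array([ 646., -262.])]
```

```bash
python3 - <<'E'
from h import *
r.servo_line([521,-410,40],v=150); r.servo_line([521,-410,7.5],v=50); st('in tray')
claw.open_gripper(); st('rel'); r.servo_line([521,-410,190],v=200); st('up')
shot('side','s3')
r.move_ptp([430,250,190],[180,0,80]); st('near brass'); shot('wrist','w3')
a=cv2.imread('pics/s3.png')[230:400,220:440];b=cv2.imread('pics/w3.png')
cv2.imwrite('pics/c4.png',np.vstack([b[:250],np.pad(a,((0,0),(0,420),(0,0)))]))
E
```

```text
in tray t 9.8 [ 521.2 -410.1    7.5] F [-0.3 -0.3 -2.3] op 0.455 g 30.0
rel t 10.7 [ 521.  -410.     7.5] F [-0.5 -0.7 -0.4] op 1.0 g 0.0
up t 11.7 [ 520.2 -409.6  188.7] F [-0.2  0.2 -0.5] op 1.003 g 0.0
near brass t 14.2 [430.6 249.3 189.9] F [ 0.3 -0.7  0.3] op 1.0 g 0.0
```

View pics/c4.png

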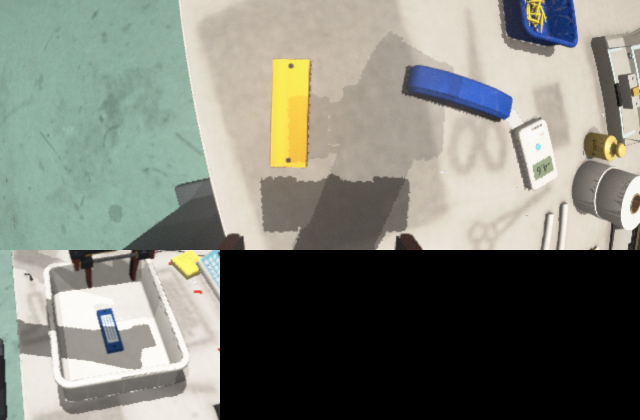

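Blue plate lies flat in the tray; brass top corners are (273,59), (310,60), (307,167), (271,167).

```bash
cat >> h.py <<'E'
J=np.array([510.4,11.]);JY=-15.1
def jw(x,y,z):
    t=np.radians(JY); return [J[0]+x*np.cos(t)-y*np.sin(t),J[1]+x*np.sin(t)+y*np.cos(t),z]
E
python3 - <<'E'
from h import *
c,y,e=fit([ray('w3',a,b,14,True) for a,b in [(273,59),(310,60),(307.5,167),(271,167)]],40,120); print(c,y,e)
assert np.hypot(*(c-[414,325]))<12 and abs(e).max()<5
p=list(c)
r.move_ptp(p+[70],[180,0,90+y]); r.servo_line(p+[3.8],v=70); st('down')
claw.close_gripper(30); st('grip'); r.servo_line(p+[120],v=150); st('lift')
r.servo_line(jw(12,4,120),[180,0,90+JY],v=250); r.servo_line(jw(12,4,40),v=150); st('over jig')
r.servo_line(jw(12,4,16.6),v=30); st('low'); claw.open_gripper(); st('rel')
r.servo_line(jw(12,4,70),v=150); r.servo_line(jw(12,-120,200),v=300); st('back'); shot('wrist','w4'); shot('side','s4')
a=cv2.imread('pics/w4.png')[0:200,220:420]
b=cv2.imread('pics/s4.png')[180:240,260:330]
cv2.imwrite('pics/c5.png',np.hstack([cv2.resize(a,(500,500),interpolation=cv2.INTER_CUBIC),cv2.copyMakeBorder(cv2.resize(b,(300,257)),0,243,0,0,0)]))
E
```

```text
[412.7 332.6] -11.79 [ 0.   0.   0.3  1.1 -0.5 -0.9  0.3 -0.2]
down t 15.9 [412.9 332.9   4.1] F [ 0.6 -0.4  0.8] op 1.002 g 0.0
grip t 16.7 [412.6 332.6   3.8] F [-0.4 -0.2 -0.2] op 0.452 g 30.0
lift t 17.7 [412.3 331.9 119.1] F [ 0.2  1.  -2.2] op 0.451 g 30.0
over jig t 19.9 [523.5  12.4  40.5] F [ 0.2 -0.3 -2.8] op 0.451 g 30.0
low t 20.8 [523.1  11.8  16.7] F [ 0.1  0.4 -2.5] op 0.451 g 30.0
rel t 21.7 [523.   11.7  16.6] F [-0.6  0.5  0.2] op 0.997 g 0.0
back t 22.9 [ 490.1 -107.2  198.7] F [-0.1 -0.1  0.6] op 0.997 g 0.0
```

View pics/c5.png

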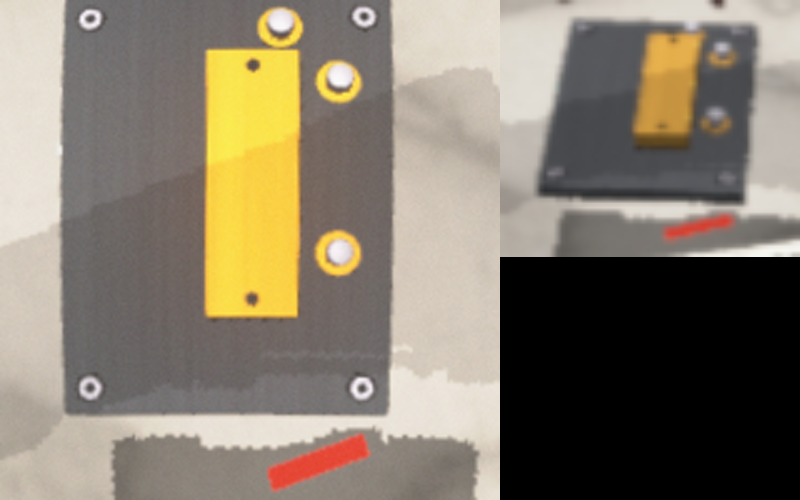

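Brass lies flat and parallel to the jig, about 10 mm short of the pins each way. Next I push it in with closed fingers, watching the force.

```bash
cat >> h.py <<'E'
def push(a,b,lim=10,step=.7):
    """slide a->b (jig xy) at z 16 in small steps until the push force passes lim"""
    a,b=np.array(a,float),np.array(b,float); n=int(np.ceil(np.hypot(*(b-a))/step)); u=np.subtract(jw(*b,0),jw(*a,0)); u/=np.linalg.norm(u)
    for k in range(1,n+1):
        q=a+(b-a)*k/n; r.servo_line(jw(*q,16),v=15); f=-np.dot(r.get_obs()['contact_force'],u)
        if f>lim: break
    print('stop at',q.round(1),'f',f.round(1),'hit' if f>lim else 'NO CONTACT'); return q
E
python3 - <<'E'
from h import *
claw.close_gripper(10)
r.servo_line(jw(-36,12,70),v=300); r.servo_line(jw(-36,12,16),v=120); st('x ready')
r.servo_line(jw(-17,12,16),v=40); st('x mid')
q=push((-17,12),(-3,12)); r.servo_line(jw(-30,12,16),v=80); 
r.servo_line(jw(-30,12,50),v=150); r.servo_line(jw(24,-85,50),v=250); r.servo_line(jw(24,-85,16),v=120); st('y ready')
r.servo_line(jw(24,-65,16),v=40); st('y mid')
q=push((24,-65),(24,-48)); st('end')
E
```

```text
x ready t 25.8 [479.2  31.6  16.5] F [ 0.1  0.2 -0.2] op 0.001 g 0.0
x mid t 26.4 [497.2  27.   16. ] F [ 0.3 -0.1  0.2] op 0.003 g 0.0
stop at [-3. 12.] f 6.8 NO CONTACT
y ready t 33.3 [511.  -76.   15.7] F [ 0.2 -0.4  0.6] op 0.009 g 0.0
y mid t 33.9 [516.7 -57.8  16. ] F [-0.5  0.3  0.2] op 0.006 g 0.0
stop at [ 24.  -52.8] f 11.7 hit
end t 38.4 [518.9 -49.7  16. ] F [ -4.8 -10.8   7.4] op 0.004 g 5.5
```

```bash
python3 - <<'E'
from h import *
r.servo_line(jw(24,-75,16),v=80); r.servo_line(jw(24,-75,50),v=200); r.servo_line(jw(-22,14,50),v=250); r.servo_line(jw(-22,14,16),v=120)
r.servo_line(jw(-6,14,16),v=50); push((-6,14),(3,14),14)
r.servo_line(jw(-24,14,16),v=80); r.servo_line(jw(-24,14,50),v=200); r.servo_line(jw(24,-75,50),v=250); r.servo_line(jw(24,-75,16),v=120)
r.servo_line(jw(24,-57,16),v=50); push((24,-57),(24,-48),14)
r.servo_line(jw(24,-80,16),v=80); r.servo_line(jw(24,-80,90),v=200);r.servo_line(jw(20,-75,160),v=300); st('back'); shot('wrist','w5')
a=cv2.imread('pics/w5.png')[0:200,220:420]
cv2.imwrite('pics/c6.png',cv2.resize(a,(600,600),interpolation=cv2.INTER_CUBIC))
E
```

```text
stop at [ 0.2 14. ] f 14.9 hit
stop at [ 24.  -51.5] f 14.8 hit
back t 48.5 [510.  -66.7 159.7] F [-0.4  0.3 -0.6] op 0.006 g 0.0
```

View pics/c6.png

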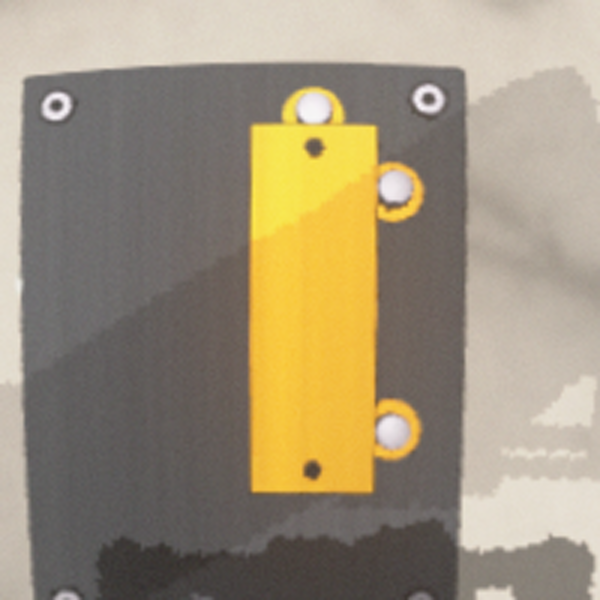

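The brass touches both pair pins (edge at x≈376, pins at y≈186 and 432) and the single pin (end at y≈125). It lies flat, and the gripper is clear.

```bash
python3 -c "
from h import *
r.dwell(.3); print(r.close_job())"
```

```text
the job is handed in; nothing more can be done
None
```

The job is handed in: the blue plate lies flat in the white tray, and the brass blank lies flat on the jig, pushed against all three pins (checked by push force and the last wrist picture), after about 49 s on the robot clock and with no planned contact with the stapler, tape roll or data logger.

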